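# Press the half-seated tub lid home

### The job

One of the two clear tubs of jaggery has its snap lid only laid on, sitting proud of the rim, so it is not airtight. With your fingertips gently press that lid down near its short edges, first at one end and then at the other, until both ends are fully home, and draw back. Do not pick the tub up or push it out of place, and touch nothing else on the shelf: the tub that is already shut, the mortar and pestle, the open caddy, the vessels and the utensils stay exactly as they are.

Things in the scene. Friction and masses are not known exactly. Their poses are not given: they have to be found in the camera images.
- loose_tub: the clear plastic tub to be shut: a straight-sided box 100 mm long (its x) x 70 mm (its y), rim 66 mm high, holding brown jaggery cakes, about 0.35 kg, loose on the shelf. Origin: centre of its underside; z up. Its white snap lid (108 x 78 mm plate, 4 mm thick, with a 16 mm skirt outside the walls) sits proud, each end by 8 to 14 mm. The identical tub with its lid fully down is the shut_tub
- lid_p (a joint): how proud the lid stands at the tub's +x end: angle in rad about the lid's other end, 100 mm away (0.1 rad = 10 mm up); 0 = home. The fit is tight: about 5 N pressed down near that end slides it (twice that at the middle of the lid), it stays where it is left, and at 0 it comes up hard against the rim. Pressing one end does not move the other
- lid_q (a joint): the same for the tub's -x end: angle in rad about the +x end, 0 = home
- end_p (a point): point on the top face of the lid near the tub's +x end: on the tub's long middle line, 38 mm from the tub's centre, 16 mm in from the lid's end edge. It moves with the lid; with the lid home it is 70 mm above the shelf. A good place to press
- end_q (a point): the same point near the tub's -x end (38 mm from the centre on the other side); 70 mm above the shelf when home
- shut_tub: the second tub, of the same size, look and contents, its lid already fully down (lid top 70 mm above the shelf all over); loose, 0.35 kg. Origin: centre of its underside, x along its length. Not to be touched
- mortar: cast aluminium mortar, 100 mm across the rim, 85 mm high, loose. Origin: centre of its underside. Not to be touched
- pestle: aluminium pestle 152 mm long leaning in the mortar; its origin is the centre of its bulb-shaped lower end (33 mm thick), its z runs up the shaft. It leans roughly to world +x, over the rim; its top is about 130 mm above the shelf, 80 mm out from the mortar's axis. Not to be touched
- caddy: stainless steel spice caddy, a box 160 mm (x) x 220 mm (y) x 70 mm high, fixed to the shelf, with six small steel cups in it. Origin: centre of its underside. Its lid is hinged on the far (+x) rim, 83 mm from the origin. Not to be touched, lid included
- caddy_lid_edge (a point): middle of the free edge of the caddy's lid; the lid (163 mm from hinge to edge, 226 mm wide, with a 14 mm skirt) stands propped open beyond upright, about 235 mm above the shelf at its edge
- spoon: wooden masala spoon, 240 mm long, about 20 mm high, lying on the shelf; origin at the middle of its length, x along it to the bowl of the spoon. Not to be touched
- sieve: small steel sieve lying mesh upward: a dome 77 mm across and 33 mm high with a flat handle that reaches 150 mm from the centre along its -x. Origin: centre of the dome's underside. Not to be touched
- bowl: small steel bowl, 84 mm across, 32 mm high, origin at the centre of its underside. Not to be touched
- jar: closed glass jar with a steel cap, 68 mm across, 70 mm high, origin at the centre of its underside. Not to be touched
- tin: small round steel tin with a lid, 75 mm across, 58 mm high, origin at the centre of its underside. Not to be touched

How it is judged:
On the way, in this order (a step that is already met when the one before it is completed fails the run):
1. one end of the lid is pressed home by the fingertips at that end (over 22 mm from the middle of the lid) (contact force between the fingers and loose_tub above 0.5 N and ((value of joint lid_p below 0.025 rad and x of the grasp point in the frame of loose_tub above 0.022 m) or (value of joint lid_q below 0.025 rad and x of the grasp point in the frame of loose_tub below -0.022 m))), for 0.05 s.
2. the other end is pressed home too, by the fingertips at an end (contact force between the fingers and loose_tub above 0.5 N and value of joint each of lid_p, lid_q below 0.025 rad and (x of the grasp point in the frame of loose_tub above 0.022 m or x of the grasp point in the frame of loose_tub below -0.022 m)), for 0.05 s.
At the end, for the whole second after the job is handed in: Both ends of the loose tub's lid are within 0.025 rad (2.5 mm) of home; that tub stands upright, at rest, within 15 mm of where it was; all other loose things are within 10 mm of where they were and the caddy's lid edge within 20 mm (value of joint each of lid_p, lid_q below 0.025 rad and distance of loose_tub from where it was at the start of the episode below 0.015 m and angle between loose_tub's own z axis and vertical below 0.05 rad and linear speed of loose_tub below 0.02 m/s and distance of each of shut_tub, mortar, pestle, spoon, sieve, bowl, jar, tin from where it was at the start of the episode below 0.01 m and distance of caddy_lid_edge from where it was at the start of the episode below 0.02 m); the robot touches nothing.
It fails at once if the robot touches (over 1 N) the shut tub, the mortar, the pestle, the caddy, the spoon, the sieve, the bowl, the jar or the tin (contact force between any of the fingers, the arm and shut_tub above 1 N or contact force between any of the fingers, the arm and mortar above 1 N or contact force between any of the fingers, the arm and pestle above 1 N or contact force between any of the fingers, the arm and caddy above 1 N or contact force between any of the fingers, the arm and spoon above 1 N or contact force between any of the fingers, the arm and sieve above 1 N or contact force between any of the fingers, the arm and bowl above 1 N or contact force between any of the fingers, the arm and jar above 1 N or contact force between any of the fingers, the arm and tin above 1 N).
It fails at once if the tub is lifted more than 10 mm, tipped more than 0.15 rad or shoved more than 25 mm (height (world z) of loose_tub above 0.01 m or angle between loose_tub's own z axis and vertical above 0.15 rad or distance of loose_tub from where it was at the start of the episode above 0.025 m).
It fails at once if the lid is pressed harder than 40 N (contact force between the fingers and loose_tub above 40 N).
It also fails if it takes over 42 s, if anything falls off the work surface, if the arm or the gripper's body presses on something with over 40 N, if the wrist force passes 120 N, or if a joint passes its speed limit or range.

### The arm

A 6-joint arm with a two-finger parallel gripper is mounted at the origin on the work surface. World frame = base frame: x ahead of the robot, y to its left, z up, the work surface at z = 0. Lengths are in m, angles in rad, forces in N, time in s.
With the tool pointing down it reaches from about 0.35 to 0.975 m from the base axis. Payload 4.9 kg.
Tool frame: the origin (TCP) lies midway between the tips of the shut fingers; the grasp point (between the pads) lies 19 mm behind it; z points along the fingers, y is the line along which they close (so a half turn about z gives the same grasp; the last joint's range is limited). The gripper opens to 85 mm and grips with 20 to 120 N. Pads are 22 mm wide; open, the fingers measure 114 mm over their backs; the gripper's body (76 mm by 85 mm) begins 54 mm behind the grasp point. The pads swing forward as they close: fully open they stand 13 mm farther back than shut.
Start: joints at [1.104, 0.053, 1.613, -0, 1.476, -0.119], TCP at [0.213, 0.588, 0.231] pointing down, gripper open.
Joint ranges: [-3.01, 3.01], [-1.01, 2.22], [0.06, 2.58], [-1.02, 4.17], [0.09, 2.62], [-3.14, 3.14]. Speed limits (rad/s): [2.57, 2.57, 3.14, 3.14, 3.14, 3.14].

### API

Orientations are given as a unit quaternion [w, x, y, z].
In Python, from plant import * gives the robot as it stands.
- The arm moves only by the tool jog_arm, never from a script. Its argument "targets" is a list of rows, each a list of 3 entries, a list of its own where there are three numbers: the shift along the tool's x, y, z in units of 25 mm (1.0 is 25 mm), then the turn, a rotation vector about the tool's x, y, z in units of 8 degrees (1.0 is 8 degrees), then the opening in per cent of the stroke, from 0 (shut) to 100 (fully open). A call has 1 to 8 rows; each row is the pose to reach, as a shift and turn from the pose commanded when the call began, along the tool's axes at that moment; what a row does not reach only later rows make up. A row lasts 1/8 s, in which the tool goes at most 62.5 mm and 10.7 degrees, less where a joint would pass 70% of its speed; a pose out of reach is approached as far as the arm can. A call with a gripper value outside its range is refused whole. The fingers move at their own pace and stop on an object; the grip force is fixed at half the most. Time passes only in rows, so rows that repeat a pose let the fingers close. It gives the time, the measured TCP pose, the force, the opening and the grip force at its end, in the units of the state.
- state(): the state, without advancing time (a new reading comes with each control period).
- grab_frame(name): name is "scene" or "top" or "wrist"; returns (picture, depth): 420x560x3 uint8, red, green, blue; 420x560 float32, m along the optical axis (not along the pixel's ray), 0 where there is no reading.
- camera_params(name): a dict with "fovy" (degrees; the focal length in pixels is half the picture's height over the tangent of half this angle, whatever the lens; pixels are square), "cx", "cy" (the principal point, pixels), "rvec" (rotation vector, rad) and "tvec" (3), from world to camera coordinates, as OpenCV has them; the wrist camera has in their place "hand_eye" (4x4, takes a point from camera to tool coordinates, whose origin is the TCP and whose axes are the flange's). Camera axes: x right, y down, z forward; pixel columns grow to the right and rows downward; lengths in m; the calibration is good to about 2 mm. A picture is of the moment at which its call begins: read the wrist's pose just before it. camera_params takes no time and is no camera call.
- job_done(): hands the job in; it is judged then, once.
The state is a dict: "time": time; "joint_pos": joint angles; "joint_vel": joint speeds; "joint_efforts": joint torques, N m; "tool_pos": TCP position; "tool_rot": TCP orientation; "contact_force": force on the tool from outside, world axes, zero at the start; "ft_torque": the same for the moment, N m; "gripper_width": opening from 0.0 (shut) to 1.0 (fully open); "grasp_force": force on a finger pad.
Only numpy, scipy, OpenCV 4.12 (cv2) and the standard library are available. Lean on these libraries where they do the work, as an engineer would, in place of code of your own. Each camera call takes 0.05 s, during which the arm holds its last target. There are 200 camera calls.

## Working session

There is one attempt and no reset: what is moved stays moved. The work goes in short steps, Python scripts to look and compute and a tool call to move; the robot and the scene stay as the last step left them, time stands still between calls to the robot, and variables do not carry over. Pictures are saved under pics/ and viewed, at most 10 in all, crops included, and the job is handed in when it is done.

Besides the shell and the picture viewer there is one more tool, called after ">>>" as name([rows], argument=value, ...), one row to a line, values as JSON. jog_arm: Moves the arm, as the interface text tells. Its arguments: {"type":"object","properties":{"targets":{"type":"array"}},"required":["targets"]}

```bash
mkdir -p pics
cat > h.py <<'E'
from plant import *
import numpy as np, cv2
from scipy.spatial.transform import Rotation as R
def cam(name, st=None):
    p=camera_params(name)
    if name=="wrist":
        q=st["tool_rot"]; T=np.eye(4); T[:3,:3]=R.from_quat([q[1],q[2],q[3],q[0]]).as_matrix(); T[:3,3]=st["tool_pos"]
        M=T@np.array(p["hand_eye"])
    else:
        M=np.eye(4); Rm=cv2.Rodrigues(np.array(p["rvec"],float))[0]; M[:3,:3]=Rm.T; M[:3,3]=-Rm.T@np.array(p["tvec"]).ravel()
    return p,210/np.tan(np.radians(p["fovy"])/2),M
def cloud(d,p,f,M):
    v,u=np.mgrid[:420,:560]
    c=np.stack([(u-p["cx"])/f*d,(v-p["cy"])/f*d,d],-1)
    return c@M[:3,:3].T+M[:3,3]
E
python3 - <<'E'
from h import *
print(state())
for n in("scene","top","wrist"):
    st=state(); im,d=grab_frame(n); p,f,M=cam(n,st)
    cv2.imwrite(f"pics/{n}.png",im[...,::-1]); np.savez(f"{n}.npz",im=im,X=cloud(d,p,f,M),d=d,o=M[:3,3]); print(n,p,M[:3,3],(d>0).mean())
E
```

```text
{'time': 0.0, 'joint_pos': array([ 1.10399888e+00,  5.33458040e-02,  1.61429763e+00, -3.40333761e-06,
        1.47599610e+00, -1.19015964e-01]), 'joint_vel': array([-0.00165215,  0.00059433, -0.0008493 ,  0.00136916, -0.00189907,
        0.00013537]), 'joint_efforts': array([-2.03845440e-03, -3.93674648e+01, -3.70172167e+01, -1.96420269e-04,
        7.01101148e-03, -1.03190101e-05]), 'tool_pos': array([0.21273536, 0.58701756, 0.2300677 ]), 'tool_rot': array([-2.93883083e-04,  1.73015461e-01,  9.84918577e-01, -9.80340972e-04]), 'contact_force': array([ 0.45396725, -0.0960806 ,  0.08381149]), 'ft_torque': array([ 0.01761182, -0.05430377,  0.01139514]), 'grasp_force': 0.0, 'gripper_width': 0.9999283974071254}
scene {'fovy': 57.06308499401272, 'cx': 278.7949585879269, 'cy': 204.3251829583282, 'rvec': array([ 1.80415079,  2.02175169, -0.6000797 ]), 'tvec': array([ 0.08091634, -0.47575331,  1.35804792])} [1.13162127 0.06109861 0.89043982] 0.9960119047619047
top {'fovy': 54.137005721268835, 'cx': 280.1655421917689, 'cy': 211.1801495402231, 'rvec': array([ 2.19705997, -2.17255299,  0.09155669]), 'tvec': array([-0.01340672,  0.63095663,  1.13106379])} [5.41526049e-01 3.69775667e-04 1.17658009e+00] 0.9960799319727891
wrist {'fovy': 63.992819681673126, 'cx': 274.88692456994517, 'cy': 207.86670561994657, 'hand_eye': array([[-9.35672617e-05, -9.65185118e-01, -2.61567734e-01,
         6.55698902e-02],
       [ 9.99999785e-01, -2.60151379e-04,  6.02241706e-04,
         8.91993136e-04],
       [-6.49321939e-04, -2.61567621e-01,  9.65184935e-01,
        -1.42141483e-01],
       [ 0.00000000e+00,  0.00000000e+00,  0.00000000e+00,
         1.00000000e+00]])} [0.15153708 0.61049088 0.37231081] 0.9961947278911565
```

View pics/top.png

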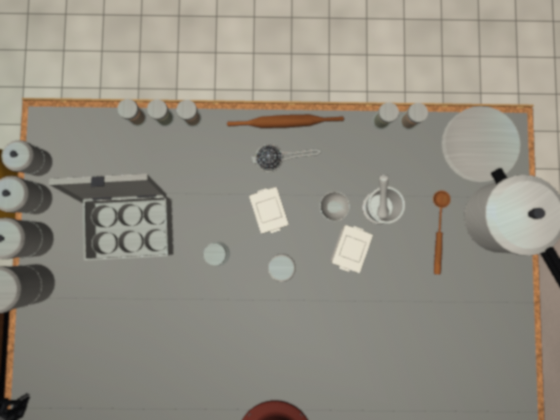

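View pics/scene.png

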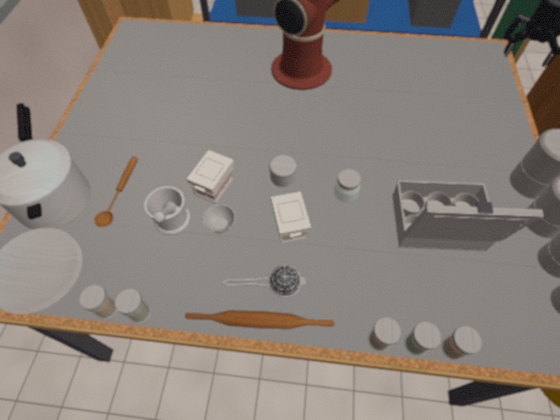

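The top view shows two white lids, at about (268,210) and (352,248). The mortar is at (384,205), the bowl at (335,206), and the tins are at (281,267) and (215,254). Next I'll measure the lid heights.

Run:
```python
from h import *
for n in("top","scene"):
    z=np.load(n+".npz"); X=z["X"]; im=z["im"].astype(int)
    print(n,"table z",np.median(X[300:340,200:360,2]) if n=="top" else np.median(X[100:140,200:270,2]))
    m=((X[...,2]>.055)&(X[...,2]<.1)&(im.min(-1)>165)&(np.abs(X[...,0]-.55)<.2)&(np.abs(X[...,1])<.3)).astype(np.uint8)
    k,l,s,c=cv2.connectedComponentsWithStats(m)
    for i in range(1,k):
        if s[i,4]<250: continue
        P=X[l==i]; r=cv2.minAreaRect(P[:,:2].astype(np.float32)*1000)
        box=cv2.boxPoints(r); e=[box[1]-box[0],box[2]-box[1]]; L=max(e,key=np.linalg.norm); L=L/np.linalg.norm(L)
        L=L*np.sign(L[0]); t=(P[:,:2]*1000-r[0])@L
        A=np.c_[t,(P[:,:2]*1000-r[0])@[-L[1],L[0]],np.ones(len(t))]; co=np.linalg.lstsq(A,P[:,2]*1000,rcond=None)[0]
        print(c[i].round(),s[i,4],"ctr",np.round(r[0],1),"size",np.round(r[1],1),"long ax",L.round(3),"plane slope,z0",co.round(3),"zmed",[np.median(P[(t>a)&(t<a+20),2]).round(4) for a in(-48,-10,28)])
```

```text
top table z 8.479631935287557e-05
[269. 210.] 1141 ctr [630.9  25.3] size [118.5  77.5] long ax [0.948 0.318] plane slope,z0 [-1.0000e-03 -1.0000e-03  6.9804e+01] zmed [np.float64(0.07), np.float64(0.07), np.float64(0.0699)]
[352. 249.] 1236 ctr [ 529.  -198.6] size [ 77.3 120.1] long ax [ 0.944 -0.33 ] plane slope,z0 [-6.0000e-03 -1.6000e-02  7.9831e+01] zmed [np.float64(0.0808), np.float64(0.0802), np.float64(0.0801)]
[281. 268.] 370 ctr [475.2  -9.4] size [59.1 60.9] long ax [ 0.712 -0.703] plane slope,z0 [2.0000e-03 8.0000e-03 5.7905e+01] zmed [np.float64(0.0567), np.float64(0.0577), np.float64(0.0581)]
scene table z -7.16720353315381e-05
[210. 169.] 936 ctr [ 528.2 -202.5] size [ 77.8 108.3] long ax [ 0.943 -0.333] plane slope,z0 [-8.0000e-03 -7.0000e-03  8.0421e+01] zmed [np.float64(0.0808), np.float64(0.0805), np.float64(0.08)]
[290. 212.] 1103 ctr [629.9  21.8] size [108.6  76.3] long ax [0.945 0.327] plane slope,z0 [ 1.0000e-03 -5.0000e-03  6.9124e+01] zmed [np.float64(0.0693), np.float64(0.069), np.float64(0.0691)]
```

Run:
```python
import cv2
a=cv2.imread("pics/top.png")[150:300,200:460]; b=cv2.imread("pics/scene.png")[130:260,130:390]
import numpy as np
cv2.imwrite("pics/c.png",np.vstack([cv2.resize(a[20:125],None,fx=3,fy=2.7,interpolation=2),cv2.resize(b[:110],None,fx=3,fy=2.8,interpolation=2)])[:600,:780])
```

```text
(no output)
```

View pics/c.png

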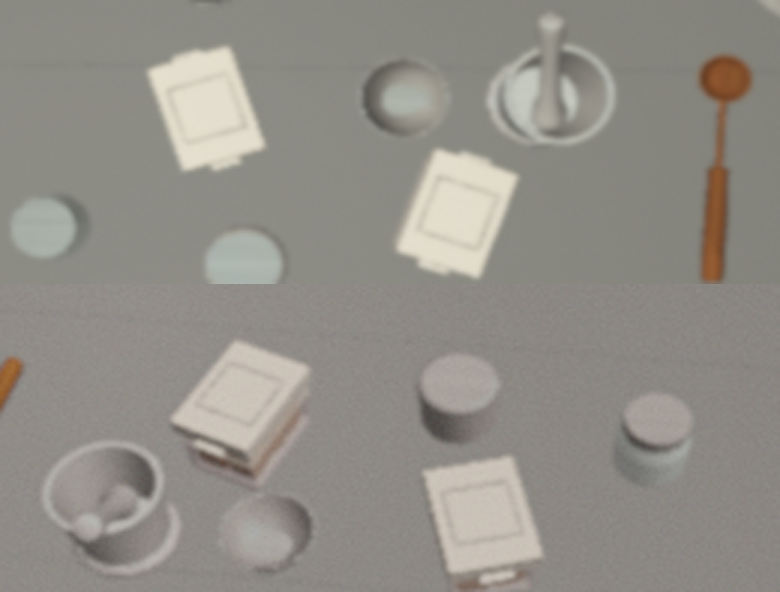

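The loose tub is the one at about (0.5285, -0.2005), with its top at 80 mm. The other tub's lid is at 70 mm, so it is shut. The tool x axis already lies along the loose tub's length. I'll go above its +x end with the fingers shut.

>>> jog_arm([
  [[-24.1, -25.3, 0], [0, 0, 0], 0],
  [[-24.1, -25.3, 0], [0, 0, 0], 0],
  [[-24.1, -25.3, 0], [0, 0, 0], 0],
  [[-24.1, -25.3, 0], [0, 0, 0], 0],
  [[-24.1, -25.3, 0], [0, 0, 0], 0],
  [[-24.1, -25.3, 0], [0, 0, 0], 0],
  [[-24.1, -25.3, 0], [0, 0, 0], 0],
  [[-24.1, -25.3, 0], [0, 0, 0], 0],
])

```text
time: 1.15
tool_pos: [0.4141, 0.1277, 0.2312]
tool_rot: [0.0, 0.173, 0.985, 0.0]
contact_force: [0.7, 1.2, -0.6]
gripper_width: -0.0
grasp_force: 0.0
```

>>> jog_arm([
  [[-10.3, -10.8, 0], [0, 0, 0], 0],
  [[-10.3, -10.8, 0], [0, 0, 0], 0],
  [[-10.3, -10.8, 0], [0, 0, 0], 0],
  [[-10.3, -10.8, 0], [0, 0, 0], 0],
  [[-10.3, -10.8, 0], [0, 0, 0], 0],
  [[-10.3, -10.8, 0], [0, 0, 0], 0],
  [[-10.3, -10.8, 0], [0, 0, 0], 0],
  [[-10.3, -10.8, 0], [0, 0, 0], 0],
])

```text
time: 2.15
tool_pos: [0.5635, -0.2117, 0.2306]
tool_rot: [-0.001, 0.173, 0.985, 0.0]
contact_force: [0.1, -0.3, -0.7]
gripper_width: -0.002
grasp_force: 0.0
```

Run:
```python
from h import *
st=state(); im,d=grab_frame("wrist"); p,f,M=cam("wrist",st); X=cloud(d,p,f,M)
print(st["tool_pos"],st["tool_rot"])
cv2.imwrite("pics/w2.png",im[...,::-1])
m=((X[...,2]>.065)&(X[...,2]<.1)&(im.min(-1)>150)&(np.hypot(X[...,0]-.53,X[...,1]+.2)<.08)).astype(np.uint8)
P=X[m>0]; r=cv2.minAreaRect(P[:,:2].astype(np.float32)*1000); print(r,len(P))
L=np.array([.942,-.336]); t=(P[:,:2]-[.5285,-.2005])@L
for a in np.arange(-.06,.06,.01):
    s=(t>a)&(t<a+.01)
    if s.sum()>20: print(round(a,2),s.sum(),np.median(P[s,2]).round(4))
```

```text
[ 0.56352256 -0.21171172  0.23063079] [-6.74571676e-04  1.73236032e-01  9.84880018e-01  4.14350448e-04]
((525.524169921875, -198.36984252929688), (75.50782012939453, 112.16082000732422), 70.16984558105469) 9475
-0.06 419 0.0809
-0.05 1144 0.081
-0.04 1100 0.0809
-0.03 730 0.0808
-0.02 956 0.0806
-0.01 919 0.0806
0.0 913 0.0804
0.01 838 0.0803
0.02 599 0.0802
0.03 850 0.08
0.04 860 0.0799
0.05 147 0.0798
```

View pics/w2.png

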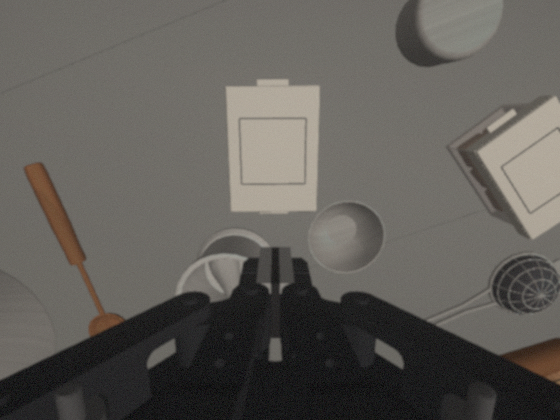

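The wrist view shows the lid squared up with the tool. Its spans about (228-319, 85-212), and no obstacle lies under the fingers beyond its end. The estimates agree: the centre is about (0.527, -0.199) and the top about 80 mm. Descending.

>>> jog_arm([
  [[0, 0, 2.3], [0, 0, 0], 0],
  [[0, 0, 4.6], [0, 0, 0], 0],
  [[0, 0, 5.4], [0, 0, 0], 0],
  [[0, 0, 5.6], [0, 0, 0], 0],
  [[0, 0, 5.6], [0, 0, 0], 0],
])

```text
time: 2.82
tool_pos: [0.5653, -0.2123, 0.0937]
tool_rot: [0.002, 0.173, 0.985, -0.001]
contact_force: [0.9, 0.3, 0.3]
gripper_width: -0.002
grasp_force: 0.0
```

>>> jog_arm([
  [[0, 0, 0.1], [0, 0, 0], 0],
  [[0, 0, 0.2], [0, 0, 0], 0],
  [[0, 0, 0.3], [0, 0, 0], 0],
  [[0, 0, 0.4], [0, 0, 0], 0],
  [[0, 0, 0.5], [0, 0, 0], 0],
  [[0, 0, 0.6], [0, 0, 0], 0],
  [[0, 0, 0.6], [0, 0, 0], 0],
])

```text
time: 3.7
tool_pos: [0.5644, -0.2122, 0.077]
tool_rot: [0.001, 0.173, 0.985, -0.0]
contact_force: [-0.0, 0.6, 4.3]
gripper_width: 0.0
grasp_force: 2.0
```

Contact is made and the lid is sliding at about 4-5 N.

>>> jog_arm([
  [[0, 0, 0.08], [0, 0, 0], 0],
  [[0, 0, 0.16], [0, 0, 0], 0],
  [[0, 0, 0.2], [0, 0, 0], 0],
  [[0, 0, 0.24], [0, 0, 0], 0],
  [[0, 0, 0.24], [0, 0, 0], 0],
])

```text
time: 4.32
tool_pos: [0.5649, -0.2124, 0.0719]
tool_rot: [0.001, 0.173, 0.985, -0.0]
contact_force: [-0.7, 0.3, 7.3]
gripper_width: -0.0
grasp_force: 3.7
```

>>> jog_arm([
  [[0, 0, 0.04], [0, 0, 0], 0],
  [[0, 0, 0.08], [0, 0, 0], 0],
  [[0, 0, 0.08], [0, 0, 0], 0],
])

```text
time: 4.7
tool_pos: [0.5652, -0.2125, 0.0715]
tool_rot: [0.001, 0.173, 0.985, -0.0]
contact_force: [-4.5, 2.3, 14.2]
gripper_width: 0.004
grasp_force: 7.0
```

The force jumped to 14 N at a tip height of 71.5 mm, so this end is against the rim. Moving up and over to the other end.

>>> jog_arm([
  [[0, 0, -0.6], [0, 0, 0], 0],
  [[0, 0, -1.6], [0, 0, 0], 0],
  [[1.6, 0, -1.6], [0, 0, 0], 0],
  [[3.04, 0, -1.6], [0, 0, 0], 0],
  [[3.04, 0, -1.6], [0, 0, 0], 0],
  [[3.04, 0, -0.9], [0, 0, 0], 0],
  [[3.04, 0, -0.9], [0, 0, 0], 0],
])

```text
time: 5.58
tool_pos: [0.4918, -0.1857, 0.0886]
tool_rot: [-0.002, 0.173, 0.985, 0.001]
contact_force: [0.6, 0.4, -0.2]
gripper_width: -0.001
grasp_force: 0.0
```

Run:
```python
from h import *
st=state(); print(st["tool_pos"])
im,d=grab_frame("top"); p,f,M=cam("top"); X=cloud(d,p,f,M); cv2.imwrite("pics/t3.png",im[...,::-1])
c=np.array([.527,-.199]); L=np.array([.942,-.336]); q=X[...,:2]-c; t=q@L; w=q@np.array([.336,.942])
for a in np.arange(-.055,.055,.01):
    s=(t>a)&(t<a+.01)&(abs(w)<.034)&(X[...,2]>.06)
    print(round(a,3),s.sum(),np.median(X[s,2]).round(4))
```

```text
[ 0.49180226 -0.18566719  0.0885628 ]
-0.055 207 0.4041
-0.045 198 0.4065
-0.035 195 0.4061
-0.025 192 0.4028
-0.015 187 0.3963
-0.005 119 0.3855
0.005 30 0.0761
0.015 33 0.0741
0.025 46 0.0719
0.035 81 0.0701
0.045 94 0.0701
```

The +x end is now at 70 mm, which is home. Now pressing the -x end.

>>> jog_arm([
  [[0, 0, 0.12], [0, 0, 0], 0],
  [[0, 0, 0.24], [0, 0, 0], 0],
  [[0, 0, 0.34], [0, 0, 0], 0],
  [[0, 0, 0.44], [0, 0, 0], 0],
  [[0, 0, 0.54], [0, 0, 0], 0],
  [[0, 0, 0.64], [0, 0, 0], 0],
  [[0, 0, 0.72], [0, 0, 0], 0],
  [[0, 0, 0.72], [0, 0, 0], 0],
])

```text
time: 6.62
tool_pos: [0.4923, -0.186, 0.0726]
tool_rot: [-0.0, 0.173, 0.985, -0.0]
contact_force: [-0.9, 0.5, 3.2]
gripper_width: 0.002
grasp_force: 1.3
```

>>> jog_arm([
  [[0, 0, 0.06], [0, 0, 0], 0],
  [[0, 0, 0.12], [0, 0, 0], 0],
  [[0, 0, 0.18], [0, 0, 0], 0],
  [[0, 0, 0.18], [0, 0, 0], 0],
])

```text
time: 7.12
tool_pos: [0.4923, -0.186, 0.0694]
tool_rot: [-0.001, 0.173, 0.985, 0.0]
contact_force: [-6.5, 2.7, 12.4]
gripper_width: 0.0
grasp_force: 6.0
```

The force rose to 12 N at 69.4 mm. I'll draw back and check.

>>> jog_arm([
  [[0, 0, -0.6], [0, 0, 0], 0],
  [[0, 0, -2.5], [0, 0, 0], 0],
  [[0, 0, -4.5], [0, 0, 0], 0],
  [[0, 0, -6], [0, 0, 0], 0],
  [[2, 2, -6.5], [0, 0, 0], 0],
  [[4, 4, -6.5], [0, 0, 0], 0],
  [[4, 5, -6.5], [0, 0, 0], 0],
  [[4, 5, -6.5], [0, 0, 0], 0],
])

```text
time: 8.12
tool_pos: [0.4413, -0.0326, 0.2313]
tool_rot: [0.001, 0.171, 0.985, 0.0]
contact_force: [0.1, 0.3, -0.3]
gripper_width: -0.002
grasp_force: 0.0
```

Run:
```python
from h import *
for n in ("top","scene"):
    im,d=grab_frame(n); p,f,M=cam(n); X=cloud(d,p,f,M); cv2.imwrite(f"pics/{n}4.png",im[...,::-1])
    c=np.array([.527,-.199]); L=np.array([.942,-.336]); q=X[...,:2]-c; t=q@L; w=q@np.array([.336,.942])
    print(n,[(round(a,3),int(s.sum()),np.median(X[s,2]).round(4)) for a in np.arange(-.055,.055,.02) for s in [(t>a)&(t<a+.02)&(abs(w)<.034)&(X[...,2]>.06)]])
print(state()["contact_force"],state()["time"])
```

```text
top [(np.float64(-0.055), 158, np.float64(0.0692)), (np.float64(-0.035), 189, np.float64(0.0694)), (np.float64(-0.015), 191, np.float64(0.0695)), (np.float64(0.005), 188, np.float64(0.0696)), (np.float64(0.025), 184, np.float64(0.0693)), (np.float64(0.045), 105, np.float64(0.0693))]
scene [(np.float64(-0.055), 103, np.float64(0.069)), (np.float64(-0.035), 147, np.float64(0.0691)), (np.float64(-0.015), 152, np.float64(0.069)), (np.float64(0.005), 150, np.float64(0.0691)), (np.float64(0.025), 160, np.float64(0.0692)), (np.float64(0.045), 143, np.float64(0.0686))]
[-0.28029863  1.06067222 -0.13094763] 8.225
```

View pics/scene4.png

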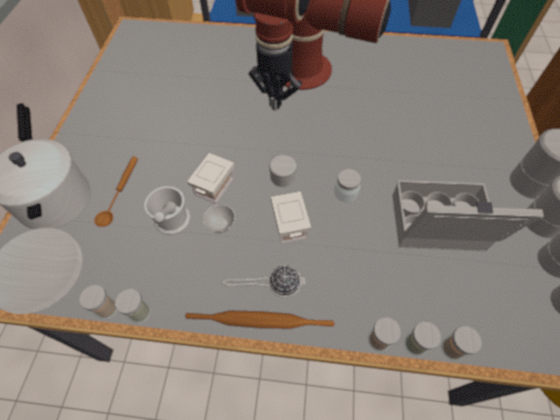

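The lid at (211,172) now lies flat at about 69-70 mm over its whole length. Nothing else has moved, and the gripper is clear at (275,90). Handing in.

```bash
python3 -c "
from plant import *
print(job_done())"
```

```text
the job is handed in; nothing more can be done
None
```

I pressed both ends of the loose tub's lid home (lid top 69–70 mm all along), nothing else on the shelf visibly moved, the arm is drawn back and the job is handed in; it returned no verdict.

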